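# Gauge the brass plug and bring its jar to the front

### The arm

A 7-joint arm with a two-finger parallel gripper is mounted at the origin on the work surface. World frame = base frame: x ahead of the robot, y to its left, z up, the work surface at z = 0. Lengths are in m, angles in rad, forces in N, time in s.
With the tool pointing down it reaches from about 0.425 to 1.025 m from the base axis. Payload 9.4 kg.
Tool frame: the origin (TCP) lies on the centre line of the jaws, within the pads' length; the fingertips stand 11 mm ahead of it and the grasp point (between the pads) lies 8 mm behind it (r.tip_extent is the distance from the TCP to the fingertips, in m); z points along the fingers, y is the line along which they close (so a half turn about z gives the same grasp; the last joint's range is limited). The gripper opens to 85 mm and grips with 20 to 120 N. Pads are 22 mm wide; open, the fingers measure 114 mm over their backs; the gripper's body (76 mm by 85 mm) begins 54 mm behind the grasp point. The pads swing forward as they close: fully open they stand 13 mm farther back than shut.
Start: joints at [-0.077, 0.599, -0.003, 1.599, 0.002, 0.943, -0.08], TCP at [0.725, -0, 0.242] pointing down, gripper open.
Joint ranges: [-2.57, 2.57], [-0.35, 1.97], [-1.29, 1.29], [0.11, 2.56], [-1.05, 4.19], [0.11, 1.86], [-2.63, 2.63]. Speed limits (rad/s): [2.22, 2.22, 3.01, 3.01, 3.14, 3.14, 3.14].

### API

Orientations are given as a 3x3 rotation matrix whose columns are the frame's x, y, z axes.
In Python, from plant import r gives the robot as it stands.
- The arm moves only by the shell command python3 -m crank 'ROWS'. ROWS is JSON, a list that holds one entry, the list of rows, each a list of 5 numbers: the opening, from 0 (shut) to 1 (fully open), then the shift along the tool's x, y, z scaled (see below), then the turn about the tool's z scaled (see below). In form: [[[fingers, x, y, z, yaw], ...]]. A call has 1 to 20 rows; each row shifts and turns the commanded pose from where the row before left it, along the tool's axes as they then stand; what a row does not reach is not made up. The controller multiplies each number of a shift by 5 cm and each number of a turn by 8 degrees. A row lasts 1/8 s, in which the tool goes at most 62.5 mm and 10.7 degrees, less where a joint would pass 70% of its speed; a pose out of reach is approached as far as the arm can. A call with a number of a shift or a turn outside -1 to 1 is refused whole. A call with a gripper value outside its range is refused whole. The fingers move at their own pace and stop on an object; the grip force is fixed at half the most. Time passes only in rows, so rows that do not move let the fingers close. It gives the time, the measured TCP pose, the force, the opening and the grip force at its end, in the units of the state.
- r.state(): the state, without advancing time (a new reading comes with each control period).
- r.snapshot(name): name is "scene" or "side" or "wrist"; returns (picture, depth): 480x640x3 uint8, blue, green, red; 480x640 float32, m along the optical axis (not along the pixel's ray), 0 where there is no reading.
- r.get_calibration(name): a dict with "fov_y" (degrees; the focal length in pixels is half the picture's height over the tangent of half this angle, whatever the lens; pixels are square), "cx", "cy" (the principal point, pixels), "T" (4x4, takes a point from camera to world coordinates); the wrist camera has in their place "mount" (4x4, takes a point from camera to tool coordinates, whose origin is the TCP and whose axes are the flange's). Camera axes: x right, y up, looking along -z (the intrinsics and any distortion apply to the point x, -y, -z); pixel columns grow to the right and rows downward; lengths in m; the calibration is good to about 2 mm. The wrist camera is an equidistant fisheye: a pixel r from the principal point sees the ray r / f radians off the axis. A picture is of the moment at which its call begins: read the wrist's pose just before it. get_calibration takes no time and is no camera call.
- r.sign_off(): hands the job in; it is judged then, once.
Trained networks look in the newest picture that a camera, given by its name, has taken for a name from the list of things; names that differ only in an ending like _2 or _b are one class to them, and where a whole thing is asked for, a point or a joint stands for the part that bears it (a point fixed in the world has none). Each returns a list of dicts, best first, with "score" (0 to 1); they miss things now and then, are a little off and sometimes report something else, mostly with a low value. They report only what shows in the picture. A call takes as long as a camera call. They do not tell look-alikes from the thing itself.
- r.regions_of(label, camera): "pixels" (480x640 bool, what is visible of it) and "uv" ([column, row] in pixels, amid what is visible of it).
The state is a dict: "time": time; "q": joint angles; "dq": joint speeds; "joint_efforts": joint torques, N m; "eef_pos": TCP position; "tcp_rot": TCP orientation; "force": force on the tool from outside, world axes, zero at the start; "torque": the same for the moment, N m; "width": finger opening in m; "grasp_force": force on a finger pad.
Only numpy, scipy, OpenCV 4.12 (cv2) and the standard library are available. Lean on these libraries where they do the work, as an engineer would, in place of code of your own. Each camera call takes 0.05 s, during which the arm holds its last target. There are 200 camera calls.

### The job

One of the two brass plugs stands between the jaws of the bench caliper: slide the caliper's jaw shut on it, gently, until it is pressed against the fixed jaw. Then turn the jar carousel so that the jar this plug belongs in faces the front, over the yellow pointer of the foot: the red-lidded jar for the thick plug, the blue-lidded jar for the thin one. Finish with the carousel held still by its wooden handle, still gripped, leaving the caliper shut on the upright plug and the other plug, the valve and the filter canister where they are.

Things in the scene. Friction and masses are not known exactly. Their poses are not given: they have to be found in the camera images.
- caliper: Bench caliper fixed to the table: dark steel bed 56 mm (x) by 230 mm (y), top 12 mm above the table, scale strip 22 mm high along its +x edge. Origin on the underside, between the jaws; the jaws open along its y. Fixed jaw: face at y = -35 mm looking to +y, 46 mm wide, 52 mm high over the table. Sliding jaw on the +y side. Place and yaw vary.
- jaw (a joint): Sliding jaw of the caliper: 0 = opening of 60 mm, value in m grows as it closes (it moves to the caliper's -y); opening = 60 mm minus the value, end stop at value 0.048. It closes on the thick plug at about 0.026 and on the thin plug at about 0.042 to 0.043. It resists with about 2 N of friction and stays where it is left.
- thumb_post (a point): Grip point on the orange thumb post of the sliding jaw, 78 mm above the table; the post is 14 mm (caliper x) by 12 mm (caliper y), rising from 40 mm to 96 mm above the table, 30 mm behind (+y of) the pressing face, which is 46 mm wide and 54 mm high; nothing higher than 41 mm stands beside it in caliper x. Axes as the caliper's.
- caliper_bed (a point): Point on the bed top between the jaws near which the plug to be gauged stands, 24 mm from the fixed jaw's face. Axes as the caliper's.
- thick_plug: Turned brass plug, 34 mm diameter up to 30 mm, then a stem of 16 mm diameter up to 44 mm, standing upright; about 250 g; origin at the centre of its underside. It stands either in the caliper or on the spare stand. Belongs in the red-lidded jar.
- thin_plug: The same in 18 mm diameter, about 80 g (30 mm tall, 16 mm stem up to 44 mm); origin at the centre of its underside. It stands where the other one does not: in the caliper or on the spare stand (a black disc 68 mm across and 12 mm high). Belongs in the blue-lidded jar.
- carousel_foot: Foot of the carousel, fixed to the table, its origin on the table on the vertical turning axis. The front is its -x axis, where a yellow pointer sticks out from under the turntable; its yaw and place vary.
- pointer_tip (a point): Tip of the yellow pointer, 155 mm from the axis, 8 mm above the table.
- front_spot (a point): Point above the pointer, 80 mm from the axis and 98 mm above the table: the lid of the jar that faces front is centred here.
- turntable (a joint): Turntable angle in rad, counterclockwise from above, limits -3.1 and 3.1; runs freely (0.03 N m of friction). At 0 a white-lidded jar is at the front; at -1.047 the red one, at +1.047 the blue one. Wooden disc 224 mm across, top 28 mm above the table, six fixed jars 54 mm across, 60 degrees apart on a circle of radius 80 mm, lid tops at 98 mm.
- red_lid (a point): Top centre of the red-lidded jar on the turntable.
- blue_lid (a point): Top centre of the blue-lidded jar on the turntable.
- handle_grip (a point): Centre of the carousel's dark wooden grip bar, on the turning axis, 150 mm above the table: bar 80 mm long (x of this point), 14 mm thick (its y), 135 to 165 mm above the table, on a steel stem 18 mm across, fixed to the turntable. This point's yaw is the foot's yaw plus the turntable angle.
- valve: Bystander: brass valve with a green hand wheel, about 72 mm long and 68 mm high, origin at the centre of its underside.
- filter_can: Bystander: green filter canister, 86 mm across, 82 mm high, origin at the centre of its underside.
Things that resemble listed ones, but are neither listed nor needed, are in the scene too. What is shaped like the thin_plug but orange or pink is not meant.

How it is judged:
On the way, in this order (a step that is already met when the one before it is completed fails the run):
1. the sliding jaw presses the plug in the caliper against the fixed jaw ((((horizontal distance between thick_plug and caliper_bed below 0.03 m and value of joint jaw above 0.024 m and angle between thick_plug's own z axis and vertical below 0.12 rad) and contact force between jaw and thick_plug above 3 N) or ((horizontal distance between thin_plug and caliper_bed below 0.03 m and value of joint jaw above 0.04 m and angle between thin_plug's own z axis and vertical below 0.12 rad) and contact force between jaw and thin_plug above 3 N))), for 0.2 s.
2. the jar for this plug is at the front with the handle gripped (((horizontal distance between thick_plug and caliper_bed below 0.03 m and horizontal distance between red_lid and front_spot below 0.009 m) or (horizontal distance between thin_plug and caliper_bed below 0.03 m and horizontal distance between blue_lid and front_spot below 0.009 m)) and contact force between the fingers and turntable above 3 N and distance between the grasp point and handle_grip below 0.05 m), for 0.3 s.
At the end, for the whole second after the job is handed in: The right lid (thick plug red, thin blue) is within 9 mm of the front spot, the turntable still (below 0.06 rad/s), the fingers on its handle (within 50 mm of the grip point) with over 3 N, and the caliper within 2 mm of shut on its plug, which stands upright within 7 degrees (all of step 2 and velocity of joint turntable between -0.06 and 0.06 rad/s and ((horizontal distance between thick_plug and caliper_bed below 0.03 m and value of joint jaw above 0.024 m and angle between thick_plug's own z axis and vertical below 0.12 rad) or (horizontal distance between thin_plug and caliper_bed below 0.03 m and value of joint jaw above 0.04 m and angle between thin_plug's own z axis and vertical below 0.12 rad))); the arm keeps its last pose, push and grip.
It fails at once if the jaw crushes the plug (more than 50 N) (contact force between jaw and thick_plug above 50 N or contact force between jaw and thin_plug above 50 N).
It fails at once if the valve, the filter canister or the other plug is disturbed (distance of any of valve, filter_can from where it was at the start of the episode above 0.03 m or distance of any of thick_plug, thin_plug from where it was at the start of the episode above 0.04 m or angle between any of thick_plug, thin_plug's own z axis and vertical above 0.5 rad).
It also fails if it takes over 48 s, if anything falls off the work surface, if the arm or the gripper's body presses on something with over 40 N, if the wrist force passes 120 N, or if a joint passes its speed limit or range.

## Working session

There is one attempt and no reset: what is moved stays moved. The work goes in short steps, Python scripts to look and compute and a shell command to move; the robot and the scene stay as the last step left them, time stands still between calls to the robot, and variables do not carry over. Pictures are saved under pics/ and viewed, at most 10 in all, crops included, and the job is handed in when it is done.

```bash
mkdir -p pics; ls; cat > h.py <<'E'
import numpy as np, cv2
from plant import r
def cloud(cam,depth,mask=None):
    c=r.get_calibration(cam); f=240/np.tan(np.radians(c["fov_y"])/2)
    v,u=np.mgrid[0:480,0:640]; m=depth>0
    if mask is not None: m&=mask
    d=depth[m]; x=(u[m]-c["cx"])/f; y=(v[m]-c["cy"])/f
    P=np.c_[x*d,-y*d,-d,np.ones_like(d)]
    return (P@np.array(c["T"]).T)[:,:3], np.c_[u[m],v[m]]
E
python3 - <<'E'
from h import *
for k in ("scene","side"):
    im,d=r.snapshot(k); cv2.imwrite(f"pics/{k}.png",im); np.save(f"{k}_d.npy",d); np.save(f"{k}_i.npy",im)
    c=r.get_calibration(k); print(k,c["fov_y"],c["cx"],c["cy"],np.round(c["T"],2).tolist(),[q for q in c])
    for n in ("thumb_post","caliper","thick_plug","thin_plug","carousel_foot","turntable","handle_grip","red_lid","blue_lid","valve","filter_can"):
        for g in r.regions_of(n,k)[:3]:
            P,_=cloud(k,d,g["pixels"])
            print(n,round(g["score"],2),np.round(g["uv"]),g["pixels"].sum(),np.round(np.median(P,0),3) if len(P) else None, np.round(np.percentile(P,98,axis=0)[2],3) if len(P) else None)
s=r.state();print(s["time"],s["tcp_rot"],s["width"])
E
```

```text
pics
scene 43.01050160245612 315.8365500973304 233.3236182428323 [[-0.24, -0.68, 0.69, 1.33], [0.97, -0.17, 0.18, 0.21], [-0.01, 0.71, 0.7, 0.92], [0.0, 0.0, 0.0, 1.0]] ['fov_y', 'cx', 'cy', 'T']
thumb_post 0.98 [218. 245.] 910 [ 0.547 -0.198  0.04 ] 0.095
thumb_post 0.58 [440. 287.] 10412 [0.583 0.247 0.066] 0.162
thumb_post 0.27 [440. 289.] 10486 [0.582 0.247 0.066] 0.162
caliper 0.86 [198. 256.] 3498 [ 0.567 -0.222  0.018] 0.075
thick_plug 0.74 [320. 208.] 272 [ 0.391 -0.015  0.039] 0.056
thin_plug 0.73 [181. 204.] 142 [ 0.44  -0.316  0.026] 0.046
thin_plug 0.7 [176. 294.] 201 [ 0.681 -0.236  0.025] 0.046
thin_plug 0.43 [185. 246.] 162 [ 0.565 -0.254  0.041] 0.058
carousel_foot 0.73 [441. 285.] 10474 [0.583 0.247 0.066] 0.162
turntable 0.7 [440. 286.] 10495 [0.582 0.247 0.066] 0.162
handle_grip 0.89 [436. 288.] 10442 [0.583 0.247 0.066] 0.162
handle_grip 0.17 [440. 286.] 10420 [0.583 0.247 0.066] 0.162
red_lid 0.87 [439. 286.] 10401 [0.583 0.247 0.066] 0.162
blue_lid 0.9 [440. 287.] 10526 [0.582 0.247 0.066] 0.162
valve 0.86 [243. 346.] 1304 [ 0.771 -0.06   0.034] 0.07
filter_can 
[... 542 characters left out ...]
plug 0.66 [364. 415.] 246 [ 0.432 -0.245  0.031] 0.045
thin_plug 0.6 [423. 369.] 245 [ 0.552 -0.258  0.041] 0.057
carousel_foot 0.74 [222. 225.] 8413 [0.525 0.231 0.064] 0.161
turntable 0.66 [225. 228.] 7958 [0.529 0.225 0.067] 0.162
handle_grip 0.81 [225. 225.] 8040 [0.53  0.226 0.067] 0.161
red_lid 0.84 [224. 224.] 8011 [0.529 0.224 0.068] 0.161
blue_lid 0.96 [221. 226.] 8316 [0.53  0.227 0.066] 0.161
valve 0.94 [405. 250.] 1002 [ 0.755 -0.065  0.033] 0.069
filter_can 0.93 [355. 224.] 1686 [0.723 0.043 0.061] 0.082
1.2 [[ 3.42921131e-05  9.99999999e-01  2.08680891e-05]
 [ 9.99999997e-01 -3.42906717e-05 -6.90666830e-05]
 [-6.90659674e-05  2.08704575e-05 -9.99999997e-01]] 0.08550761442421384
```

View pics/scene.png

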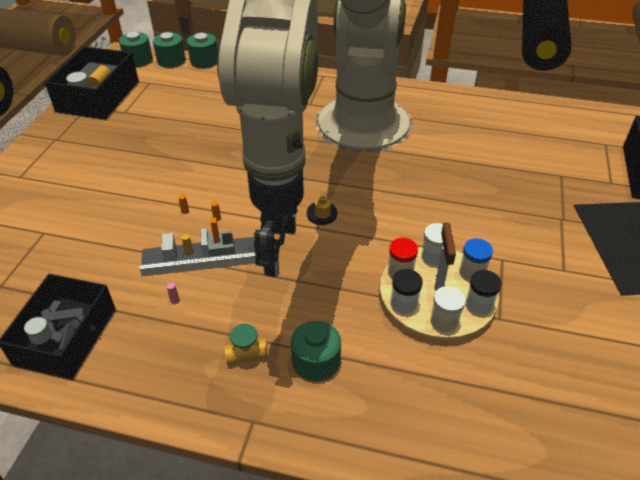

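```bash
python3 - <<'E'
from h import *
out=[]
for k,(a,b,c,e) in {"scene":(140,270,180,330),"side":(330,480,300,470)}.items():
    out.append(cv2.resize(np.load(f"{k}_i.npy")[c:e,a:b],(390,450),interpolation=cv2.INTER_CUBIC))
cv2.imwrite("pics/crop1.png",np.hstack(out))
# thumb post top, jaw tops, handle bar, lids
for k in ("scene","side"):
    im=np.load(f"{k}_i.npy"); d=np.load(f"{k}_d.npy"); P,uv=cloud(k,d)
    col=cv2.cvtColor(im,cv2.COLOR_BGR2HSV)[uv[:,1],uv[:,0]].astype(int)
    reg=(abs(P[:,0]-.55)<.15)&(abs(P[:,1]+.23)<.15)
    def rect(n,m):
        Q=P[m]
        if len(Q)<5: print(k,n,len(Q));return
        (c,s,a)=cv2.minAreaRect(Q[:,:2].astype(np.float32)); print(k,n,len(Q),np.round(c,4),np.round(s,3),round(a,1),"zmed",round(np.median(Q[:,2]),3))
    rect("posttop",reg&(P[:,2]>.092)&(P[:,2]<.105))
    rect("jawtops46-56",reg&(P[:,2]>.049)&(P[:,2]<.0585))
    cr=(abs(P[:,0]-.56)<.15)&(abs(P[:,1]-.24)<.17)
    rect("bar",cr&(P[:,2]>.160)&(P[:,2]<.17))
    rect("lids",cr&(P[:,2]>.094)&(P[:,2]<.104))
    H,S,V=col.T
    lid=cr&(P[:,2]>.092)&(P[:,2]<.106)
    rect("red",lid&((H<8)|(H>172))&(S>140)); rect("blue",lid&(H>98)&(H<128)&(S>120))
    rect("yellow",(P[:,2]<.02)&(P[:,2]>.003)&(H>20)&(H<35)&(S>140)&(P[:,1]>.0))
    rect("calbed",reg&(P[:,2]>.008)&(P[:,2]<.016))
    rect("strip",reg&(P[:,2]>.018)&(P[:,2]<.024))
E
```

```text
scene posttop 36 [ 0.5387 -0.2005] [0.017 0.011] 20.1 zmed 0.095
scene jawtops46-56 356 [ 0.558  -0.2475] [0.051 0.113] 22.4 zmed 0.053
scene bar 259 [0.5502 0.249 ] [0.08  0.014] 13.2 zmed 0.164
scene lids 3023 [0.5482 0.2487] [0.215 0.191] 12.9 zmed 0.097
scene red 501 [0.5273 0.1736] [0.055 0.051] 7.4 zmed 0.097
scene blue 493 [0.5396 0.2601] [0.051 0.185] 42.6 zmed 0.097
scene yellow 1
scene calbed 1358 [ 0.5482 -0.256 ] [0.234 0.221] 59.1 zmed 0.012
scene strip 646 [ 0.547  -0.2665] [0.228 0.213] 50.0 zmed 0.021
side posttop 55 [ 0.5361 -0.1996] [0.014 0.011] 23.3 zmed 0.095
side jawtops46-56 622 [ 0.5553 -0.2468] [0.048 0.113] 23.3 zmed 0.052
side bar 197 [0.5456 0.2489] [0.08  0.016] 11.3 zmed 0.163
side lids 2037 [0.5449 0.2492] [0.213 0.192] 13.1 zmed 0.097
side red 437 [0.522  0.1714] [0.055 0.052] 52.4 zmed 0.097
side blue 365 [0.491  0.3064] [0.054 0.051] 51.2 zmed 0.097
side yellow 232 [0.4175 0.2474] [0.036 0.05 ] 76.5 zmed 0.007
side calbed 2797 [ 0.5396 -0.2585] [0.232 0.218] 58.6 zmed 0.011
side strip 683 [ 0.5394 -0.2707] [0.233 0.21 ] 48.0 zmed 0.021
```

View pics/crop1.png

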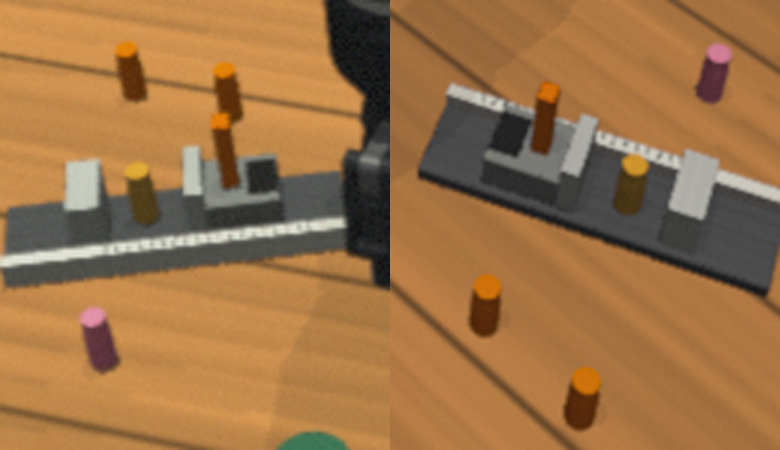

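The brass plug in the caliper, at scene (186,245), is the thin one. The two orange ones at (183,204) and (215,211) and the pink one at (173,294) are decoys. The thick plug is on the spare stand at (322,208). So the blue jar, at (478,252), has to face front. The caliper's yaw is about 22.8°. I'll go above the thumb post, at about (0.537, -0.200).

```bash
python3 -m crank '[[[1,-0.8,-0.75,0,0],[1,-0.8,-0.75,0,0],[1,-0.8,-0.75,0,0],[1,-0.8,-0.75,0,0],[1,-0.8,-0.75,0,0],[1,0,0,0.5,-0.95],[1,0,0,0.5,-0.95],[1,0,0,0.5,-0.95],[1,0,0,0,0],[1,0,0,0,0],[1,0,0,0,0]]]'
cat > w.py <<'E'
from h import *
def wcloud(d):
    s=r.state(); c=r.get_calibration("wrist"); f=240/np.tan(np.radians(c["fov_y"])/2)
    v,u=np.mgrid[0:480,0:640]; m=d>0
    x=(u[m]-c["cx"])/f; y=(v[m]-c["cy"])/f; th=np.hypot(x,y)+1e-9; ok=th<1.4
    k=np.tan(np.minimum(th,1.4))/th; D=d[m]
    P=np.c_[x*k*D,-y*k*D,-D,np.ones_like(D)]@np.array(c["mount"]).T
    W=P[:,:3]@np.array(s["tcp_rot"]).T+s["eef_pos"]
    return W[ok],np.c_[u[m],v[m]][ok],P[ok,:3]
E
python3 - <<'E'
from w import *
im,d=r.snapshot("wrist"); cv2.imwrite("pics/w1.png",im)
W,uv,T=wcloud(d)
reg=(abs(W[:,0]-.55)<.12)&(abs(W[:,1]+.23)<.12)
for n,a,b in (("post",.090,.102),("jaw",.048,.058)):
    m=reg&(W[:,2]>a)&(W[:,2]<b)
    if m.sum()>4: print(n,m.sum(),cv2.minAreaRect(W[m][:,:2].astype(np.float32)), "tool",cv2.minAreaRect(T[m][:,:2].astype(np.float32)),np.median(uv[m],0))
s=r.state();print(s["eef_pos"],s["tcp_rot"])
E
```

```text
time: 2.58
eef_pos: [0.5381, -0.2001, 0.1684]
tcp_rot: [[-0.386, 0.922, 0.002], [0.922, 0.386, -0.001], [-0.001, 0.001, -1.0]]
force: [-1.2, -0.7, 0.1]
width: 0.085
grasp_force: 0.0
post 487 ((0.537407636642456, -0.1990608423948288), (0.013771502301096916, 0.011782974936068058), 24.85667610168457) tool ((0.001243536826223135, -0.00029726093634963036), (0.013771108351647854, 0.011780556291341782), 87.87347412109375) [314. 259.]
jaw 2823 ((0.5569050312042236, -0.24654023349285126), (0.04592173919081688, 0.11426424235105515), 23.002737045288086) tool ((-0.05003304034471512, -0.0007161889225244522), (0.045923274010419846, 0.11425530165433884), 89.73992156982422) [312. 326.]
[ 0.53804659 -0.20004555  0.16831109] [[-3.86566565e-01  9.22260215e-01  1.54464350e-03]
 [ 9.22260727e-01  3.86567876e-01 -6.54478556e-04]
 [-1.20070909e-03  1.17156451e-03 -9.99998593e-01]]
```

View pics/w1.png

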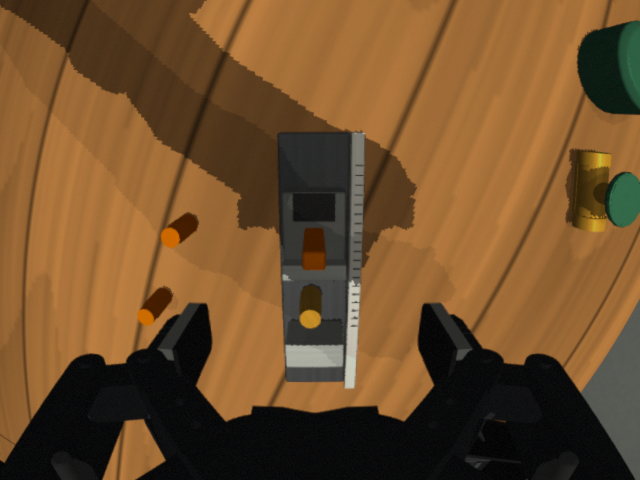

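The wrist view shows the post at (314,250), centred and aligned to within 1 mm, with the brass plug at (311,310) between the jaws. I'll descend and grip.

```bash
python3 -m crank '[[[1,0.02,0,0.65,0],[1,0,0,0.65,0],[1,0,0,0.6,0],[1,0,0,0,0],[0,0,0,0,0],[0,0,0,0,0],[0,0,0,0,0],[0,0,0,0,0],[0,0,0,0,0],[0,0,0,0,0],[0,0,0,0,0],[0,0,0,0,0]]]'
```

```text
time: 4.12
eef_pos: [0.5373, -0.1993, 0.073]
tcp_rot: [[-0.387, 0.922, 0.001], [0.922, 0.387, -0.0], [-0.001, 0.001, -1.0]]
force: [-1.4, 0.7, 6.0]
width: 0.013
grasp_force: 58.4
```

```bash
python3 -m crank '[[[0,-0.08,0,0,0],[0,-0.08,0,0,0],[0,-0.08,0,0,0],[0,-0.08,0,0,0],[0,-0.08,0,0,0],[0,-0.08,0,0,0],[0,-0.08,0,0,0],[0,-0.08,0,0,0],[0,-0.08,0,0,0],[0,0,0,0,0],[0,0,0,0,0]]]'; python3 -m crank '[[[0,-0.04,0,0,0],[0,-0.04,0,0,0],[0,0,0,0,0],[0,0,0,0,0]]]'
```

```text
time: 5.5
eef_pos: [0.5513, -0.2325, 0.073]
tcp_rot: [[-0.387, 0.922, 0.001], [0.922, 0.387, -0.0], [-0.001, 0.001, -1.0]]
force: [-0.0, -0.1, 5.7]
width: 0.0129
grasp_force: 58.4
time: 6.0
eef_pos: [0.5523, -0.2349, 0.073]
tcp_rot: [[-0.388, 0.922, -0.0], [0.922, 0.388, 0.001], [0.001, -0.0, -1.0]]
force: [-2.9, 3.4, 8.4]
width: 0.013
grasp_force: 58.7
```

```bash
for i in 1; do python3 -m crank '[[[0,-0.02,0,0,0],[0,0,0,0,0]]]';done; python3 -m crank '[[[0,-0.02,0,0,0],[0,0,0,0,0]]]'
```

```text
time: 6.25
eef_pos: [0.5524, -0.2349, 0.073]
tcp_rot: [[-0.389, 0.921, -0.001], [0.921, 0.389, 0.002], [0.002, -0.001, -1.0]]
force: [-4.5, 7.2, 10.9]
width: 0.013
grasp_force: 59.1
time: 6.5
eef_pos: [0.5524, -0.235, 0.073]
tcp_rot: [[-0.389, 0.921, -0.002], [0.921, 0.389, 0.003], [0.003, -0.001, -1.0]]
force: [-5.4, 8.8, 12.9]
width: 0.0131
grasp_force: 59.4
```

```bash
python3 -m crank '[[[0,-0.02,0,0,0],[0,0,0,0,0]]]'
```

```text
time: 6.75
eef_pos: [0.5524, -0.2351, 0.073]
tcp_rot: [[-0.39, 0.921, -0.003], [0.921, 0.39, 0.004], [0.005, -0.001, -1.0]]
force: [-7.0, 12.5, 14.6]
width: 0.0129
grasp_force: 59.6
```

It has stopped after 38.8 mm with about 14 N of force. I'll check whether it's shut on the plug.

```bash
python3 - <<'E'
from w import *
a,_=r.snapshot("side"); b,d=r.snapshot("wrist")
A=cv2.resize(a[300:470,330:480],(390,450),interpolation=cv2.INTER_CUBIC);B=cv2.resize(b[200:400,240:400],(390,450),interpolation=cv2.INTER_CUBIC)
cv2.imwrite("pics/c2.png",np.hstack([A,B]))
W,uv,T=wcloud(d)
for lo in (.046,.050):
    m=(abs(T[:,1])<.015)&(W[:,2]>lo)&(W[:,2]<.06)&(abs(T[:,0])<.12)
    print(lo,np.histogram(T[m,0],bins=np.arange(-.1,.03,.004)))
E
```

```text
0.046 (array([  0,   0,   0,   0,   0,   0,   0,   1, 148, 286, 274, 284, 247,
       162, 164, 176,  63,   0,   0,   0,   0,   0,   0,   0,   0,  17,
       365,   0,   0,   0,   0,   0]), array([-1.00000000e-01, -9.60000000e-02, -9.20000000e-02, -8.80000000e-02,
       -8.40000000e-02, -8.00000000e-02, -7.60000000e-02, -7.20000000e-02,
       -6.80000000e-02, -6.40000000e-02, -6.00000000e-02, -5.60000000e-02,
       -5.20000000e-02, -4.80000000e-02, -4.40000000e-02, -4.00000000e-02,
       -3.60000000e-02, -3.20000000e-02, -2.80000000e-02, -2.40000000e-02,
       -2.00000000e-02, -1.60000000e-02, -1.20000000e-02, -8.00000000e-03,
       -4.00000000e-03,  8.32667268e-17,  4.00000000e-03,  8.00000000e-03,
        1.20000000e-02,  1.60000000e-02,  2.00000000e-02,  2.40000000e-02,
        2.80000000e-02]))
0.05 (array([  0,   0,   0,   0,   0,   0,   0,   1, 148, 286, 274, 284, 246,
       121, 164, 176,  63,   0,   0,   0,   0,   0,   0,   0,   0,  11,
       282,   0,   0,   0,   0,   0]), array([-1.00000000e-01, -9.60000000e-02, -9.20000000e-02, -8.80000000e-02,
       -8.40000000e-02, -8.00000000e-02, -7.60000000e-02, -7.20000000e-02,
       -6.80000000e-02, -6.40000000e-02, -6.00000000e-02, -5.60000000e-02,
       -5.20000000e-02, -4.80000000e-02, -4.40000000e-02, -4.00000000e-02,
       -3.60000000e-02, -3.20000000e-02, -2.80000000e-02, -2.40000000e-02,
       -2.00000000e-02, -1.60000000e-02, -1.20000000e-02, -8.00000000e-03,
       -4.00000000e-03,  8.32667268e-17,  4.00000000e-03,  8.00000000e-03,
        1.20000000e-02,  1.60000000e-02,  2.00000000e-02,  2.40000000e-02,
        2.80000000e-02]))
```

View pics/c2.png

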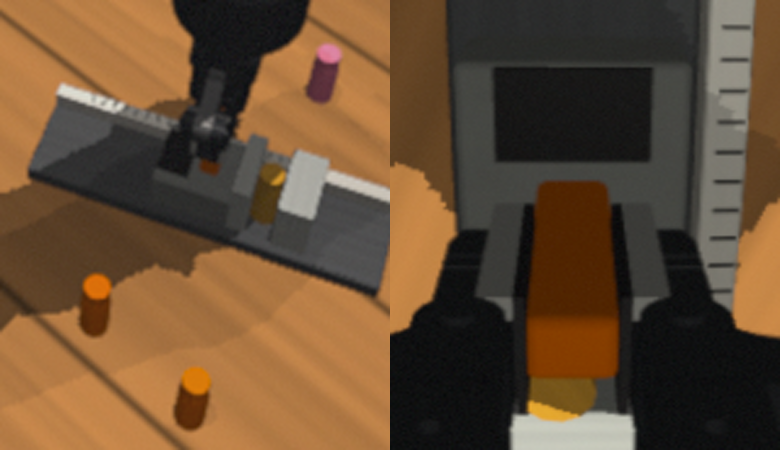

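The side view shows the plug at (270,195) in the crop, upright and pinched between the jaws with about 18 mm opening. I'll relax the push, release and lift, and measure the pointer in the meantime.

```bash
python3 -m crank '[[[0,0.03,0,0,0],[0,0.03,0,0,0],[0,0,0,0,0],[0.5,0,0,0,0],[0.5,0,0,0,0],[0.5,0,0,0,0],[0.5,0,0,0,0],[0.5,0,0,-0.3,0],[0.5,0,0,-0.8,0],[0.5,0,0,-0.8,0],[0.5,0,0,-0.8,0],[0.5,0,0,-0.8,0],[0.5,0,0,0,0]]]'
python3 - <<'E'
from h import *
k="side"; im=np.load("side_i.npy"); d=np.load("side_d.npy"); P,uv=cloud(k,d)
H,S,V=cv2.cvtColor(im,cv2.COLOR_BGR2HSV)[uv[:,1],uv[:,0]].astype(int).T
m=(P[:,2]<.012)&(P[:,2]>.004)&(H>20)&(H<35)&(S>140)&(P[:,1]>.15)&(P[:,1]<.35)&(P[:,0]<.47)
Q=P[m];print(m.sum(),Q.min(0),Q.max(0),Q.mean(0)); c=cv2.fitLine(Q[:,:2].astype(np.float32),cv2.DIST_L2,0,.01,.01).ravel();print(c)
E
```

```text
time: 8.48
eef_pos: [0.554, -0.2365, 0.2516]
tcp_rot: [[-0.387, 0.922, 0.006], [0.922, 0.387, -0.002], [-0.005, 0.005, -1.0]]
force: [-0.4, 0.0, -0.3]
width: 0.0426
grasp_force: 0.0
210 [0.39207426 0.23169725 0.00403088] [0.44016737 0.26813207 0.00992395] [0.41667563 0.24830429 0.0068574 ]
[ 0.99938416 -0.03508982  0.41667563  0.2483043 ]
```

```bash
python3 -m crank '[[[1,0.6,0.25,0,0],[1,0.82,0.34,0,0],[1,0.82,0.34,0,0],[1,0.82,0.34,0,0],[1,0.82,0.34,0,0],[1,0.82,0.34,0,0],[1,0.82,0.34,0,0],[1,0.82,0.34,0,0],[1,0.82,0.34,0,0],[1,0.82,0.34,0,0],[1,0.7,0.3,0,0],[1,0.3,0.1,0,0],[1,0,0,0,1],[1,0,0,0,1],[1,0,0,0,1],[1,0,0,0,1],[1,0,0,0,1],[1,0,0,0,1],[1,0,0,0,1],[1,0,0,0,1]]]'
python3 -m crank '[[[1,0,0,0,1],[1,0,0,0,1],[1,0,0,0,1],[1,0,0,0,1],[1,0,0,0,0.5],[1,0,0,0,0],[1,0,0,0,0],[1,0,0,0,0]]]'
python3 - <<'E'
from w import *
im,d=r.snapshot("wrist"); cv2.imwrite("pics/w3.png",im)
W,uv,T=wcloud(d)
reg=(abs(W[:,0]-.55)<.06)&(abs(W[:,1]-.25)<.06)
m=reg&(W[:,2]>.157)&(W[:,2]<.172)
print("bar",m.sum(),cv2.minAreaRect(W[m][:,:2].astype(np.float32)), "tool",cv2.minAreaRect(T[m][:,:2].astype(np.float32)),np.median(W[m],0))
H,S,V=cv2.cvtColor(im,cv2.COLOR_BGR2HSV)[uv[:,1],uv[:,0]].astype(int).T
lid=(W[:,2]>.090)&(W[:,2]<.106)
for n,q in (("blue",lid&(H>98)&(H<128)&(S>120)),("red",lid&((H<8)|(H>172))&(S>140)),("yel",(W[:,2]<.014)&(H>20)&(H<35)&(S>140)&(W[:,0]<.47))):
    if q.sum()>9: print(n,q.sum(),cv2.minEnclosingCircle(W[q][:,:2].astype(np.float32)),np.median(W[q],0),np.median(uv[q],0))
s=r.state();print(s["eef_pos"],s["tcp_rot"],s["q"],s["time"])
E
```

```text
time: 10.98
eef_pos: [0.5495, 0.2483, 0.2472]
tcp_rot: [[0.663, 0.748, -0.001], [0.748, -0.663, -0.001], [-0.001, 0.0, -1.0]]
force: [0.2, 0.5, -0.5]
width: 0.0852
grasp_force: 0.0
time: 11.98
eef_pos: [0.5496, 0.2494, 0.2473]
tcp_rot: [[0.975, 0.222, -0.0], [0.222, -0.975, -0.0], [-0.0, 0.0, -1.0]]
force: [-0.2, -0.2, -0.0]
width: 0.0855
grasp_force: 0.0
bar 2653 ((0.5482378005981445, 0.2501761317253113), (0.07892435789108276, 0.01362390536814928), 12.493648529052734) tool ((-0.001236245036125183, -0.0009147496894001961), (0.07892447710037231, 0.013623936101794243), 0.3315361738204956) [0.5520861  0.25089508 0.16504724]
blue 2954 ((0.4930700361728668, 0.30787068605422974), 0.02729434333741665) [0.49581489 0.30779974 0.09840453] [232. 275.]
red 2994 ((0.5241353511810303, 0.17463591694831848), 0.02723073586821556) [0.52621678 0.17557629 0.09838629] [396. 274.]
yel 178 ((0.2883119583129883, 0.4771115779876709), 0.25875306129455566) [0.40765061 0.25768463 0.00826318] [281. 324.]
[0.54965215 0.24956438 0.24727829] [[ 9.75051400e-01  2.21979194e-01 -6.96921727e-05]
 [ 2.21979189e-01 -9.75051401e-01 -6.73885876e-05]
 [-8.29123150e-05  5.02371247e-05 -9.99999995e-01]] [-0.72470466  0.4593356   0.29534827  1.89447994 -0.17853454  0.81322534
 -1.68203641] 12.025
```

View pics/w3.png

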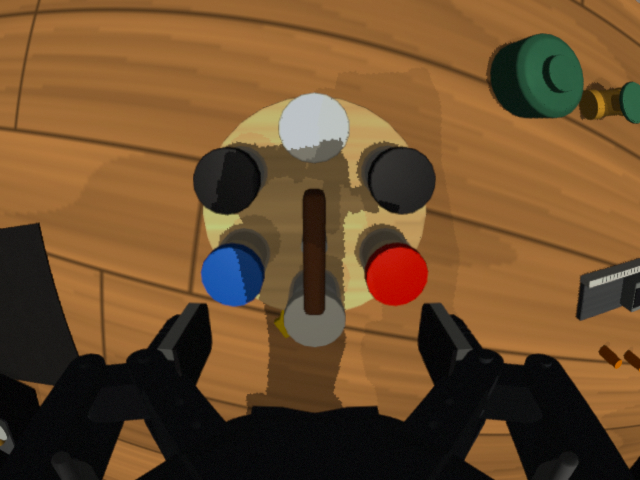

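The bar is centred at (314,250) in the wrist view and aligned with the tool. The blue lid is at (232,275), at bearing 133.7°, and the yellow pointer at (281,324) is partly hidden. I'll descend and grip.

```bash
python3 -m crank '[[[1,-0.02,-0.02,0.7,0],[1,0,0,0.7,0],[1,0,0,0.7,0],[1,0,0,0,0],[0,0,0,0,0],[0,0,0,0,0],[0,0,0,0,0],[0,0,0,0,0],[0,0,0,0,0],[0,0,0,0,0],[0,0,0,0,0],[0,0,0,0,0]]]' && python3 -m crank '[[[0,0,0,0,-0.4],[0,0,0,0,-0.6],[0,0,0,0,-0.6],[0,0,0,0,-0.6],[0,0,0,0,-0.6],[0,0,0,0,-0.6],[0,0,0,0,-0.6],[0,0,0,0,-0.6],[0,0,0,0,-0.6],[0,0,0,0,-0.4],[0,0,0,0,-0.25],[0,0,0,0,0],[0,0,0,0,0],[0,0,0,0,0]]]'
cat > chk.py <<'E'
from h import *
for k in ("side","scene"):
    im,d=r.snapshot(k); cv2.imwrite(f"pics/{k}4.png",im)
    P,uv=cloud(k,d); H,S,V=cv2.cvtColor(im,cv2.COLOR_BGR2HSV)[uv[:,1],uv[:,0]].astype(int).T
    cr=(abs(P[:,0]-.55)<.16)&(abs(P[:,1]-.25)<.15); lid=cr&(P[:,2]>.092)&(P[:,2]<.106)
    for n,q in (("blue",lid&(H>98)&(H<128)&(S>120)),("red",lid&((H<8)|(H>172))&(S>140)),("yel",cr&(P[:,2]<.012)&(P[:,2]>.004)&(H>20)&(H<35)&(S>140)&(P[:,0]<.45))):
        if q.sum()>9: print(k,n,q.sum(),cv2.minEnclosingCircle(P[q][:,:2].astype(np.float32)),P[q].mean(0),np.median(uv[q],0))
E
python3 chk.py
```

```text
time: 13.52
eef_pos: [0.5489, 0.2499, 0.1433]
tcp_rot: [[0.975, 0.221, 0.001], [0.221, -0.975, -0.0], [0.001, 0.0, -1.0]]
force: [-1.2, -2.8, 9.0]
width: 0.0143
grasp_force: 58.5
time: 15.28
eef_pos: [0.5483, 0.2508, 0.1433]
tcp_rot: [[0.506, 0.863, 0.0], [0.863, -0.506, 0.0], [0.0, 0.0, -1.0]]
force: [-4.2, 0.0, 8.8]
width: 0.0141
grasp_force: 58.7
side blue 413 ((0.46629345417022705, 0.24990038573741913), 0.02896350994706154) [0.46557022 0.24732399 0.09676931] [189. 225.]
side red 402 ((0.5845444798469543, 0.18196497857570648), 0.0296797975897789) [0.58412951 0.17784512 0.09664236] [259. 212.]
side yel 209 ((0.4179547131061554, 0.24449822306632996), 0.02616637572646141) [0.41700396 0.2482919  0.00685334] [177. 269.]
scene blue 13 ((0.47028905153274536, 0.2596547603607178), 0.016258906573057175) [0.46989968 0.2670203  0.09682264] [460. 236.]
scene red 560 ((0.5890212655067444, 0.17961406707763672), 0.028200702741742134) [0.59077249 0.18015998 0.09728269] [402. 274.]
```

```bash
python3 - <<'E'
import cv2
a=cv2.imread("pics/side4.png"); cv2.imwrite("pics/c5.png",cv2.resize(a[160:310,130:330],(800,600),interpolation=cv2.INTER_CUBIC))
from h import *
# pointer tip projection: print extremes
im,d=a,r.snapshot("side")[1]; P,uv=cloud("side",d); H,S,V=cv2.cvtColor(im,cv2.COLOR_BGR2HSV)[uv[:,1],uv[:,0]].astype(int).T
q=(abs(P[:,0]-.42)<.05)&(abs(P[:,1]-.25)<.04)&(P[:,2]>.004)&(P[:,2]<.012)&(H>20)&(H<35)&(S>140)
for x in np.arange(.39,.445,.006):
    m=q&(abs(P[:,0]-x)<.003)
    if m.sum(): print(round(x,3),m.sum(),P[m,1].min().round(4),P[m,1].max().round(4))
E
```

```text
0.39 3 0.2468 0.2504
0.396 14 0.2405 0.2566
0.402 28 0.2333 0.2613
0.408 37 0.2324 0.2641
0.414 25 0.2387 0.2648
0.42 28 0.2378 0.2594
0.426 25 0.2375 0.2616
0.432 28 0.2362 0.2601
0.438 18 0.2384 0.2616
```

View pics/c5.png

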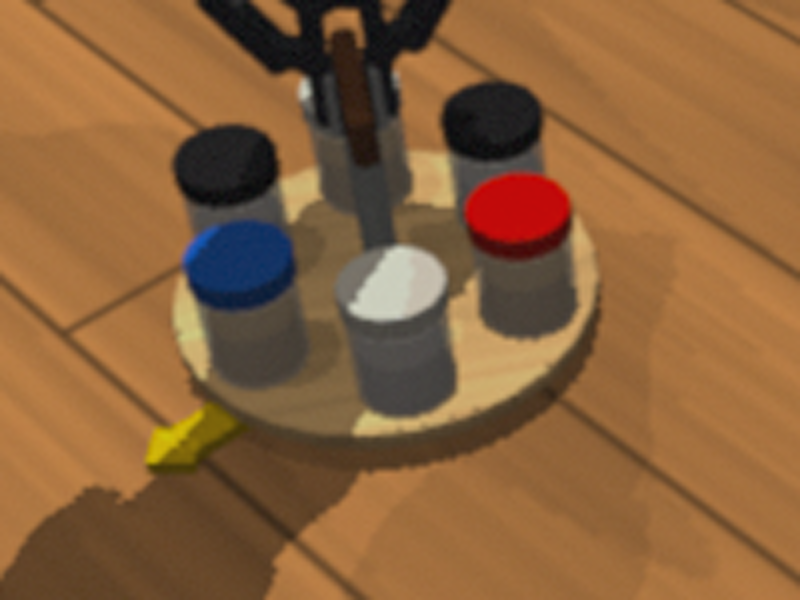

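The blue lid at (189,225) in the side view lines up with the yellow pointer at (177,269), within about 1–2 mm. One check remains, that the caliper is still shut.

```bash
python3 - <<'E'
import cv2
a=cv2.imread("pics/side4.png"); cv2.imwrite("pics/c6.png",cv2.resize(a[300:470,330:480],(530,600),interpolation=cv2.INTER_CUBIC))
from h import *
s=r.state(); print(s["grasp_force"],s["force"],max(abs(s["dq"])),s["time"])
for k in ("side","scene"):
    P,uv=cloud(k,r.snapshot(k)[1]); m=(abs(P[:,0]-.55)<.12)&(abs(P[:,1]+.23)<.1)&(P[:,2]>.092)&(P[:,2]<.1)
    print(k,m.sum(),cv2.minAreaRect(P[m][:,:2].astype(np.float32)))
E
```

```text
58.674708008766174 [-2.01993586 -1.3180638   7.9747094 ] 0.001898461696620872 15.425
side 58 ((0.5513189435005188, -0.2351105511188507), (0.015221698209643364, 0.011684458702802658), 22.035526275634766)
scene 38 ((0.5542856454849243, -0.23548762500286102), (0.016576435416936874, 0.011699815280735493), 23.506473541259766)
```

View pics/c6.png

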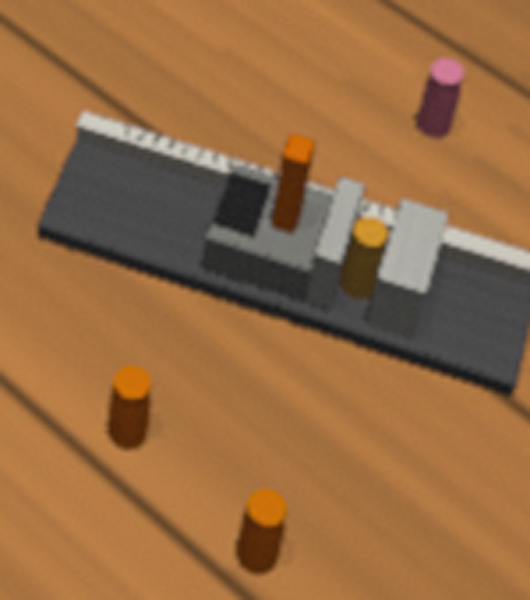

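The caliper is shut on the upright thin plug, at (365,258) in the crop. The carousel is still and gripped, so I'm handing in.

```bash
python3 -c "
from plant import r
print(r.sign_off())"
```

```text
the job is handed in; nothing more can be done
None
```

I handed the job in with the caliper shut on the upright thin plug and the blue-lidded jar over the yellow pointer, within about 1–2 mm; the carousel was still and its handle gripped at about 58 N (the hand-in returned no verdict).

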